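Hang a cast teapot on the spring scale to weigh it

ROBOT

A 7-joint arm with a two-finger parallel gripper is mounted at the origin on the work surface. World frame = base frame: x ahead of the robot, y to its left, z up, the work surface at z = 0. Lengths are in m, angles in rad, forces in N, time in s.
With the tool pointing down it reaches from about 0.4 to 0.875 m from the base axis. Payload 6.5 kg.
Tool frame: the origin (TCP) lies at the very end of the fingers, on their centre line; the grasp point (between the pads) lies 19 mm behind it; z points along the fingers, y is the line along which they close (so a half turn about z gives the same grasp; the last joint's range is limited). The gripper opens to 85 mm and grips with 20 to 120 N. Pads are 22 mm wide; open, the fingers measure 114 mm over their backs; the gripper's body (76 mm by 85 mm) begins 54 mm behind the grasp point. The pads swing forward as they close: fully open they stand 13 mm farther back than shut.
Start: joints at [1.051, 0.536, -0.004, 1.538, 0.003, 1.067, -0.071], TCP at [0.285, -0.584, 0.231] pointing down, gripper open.
Joint ranges: [-2.7, 2.7], [-0.37, 2.16], [-1.27, 1.26], [0.24, 2.4], [-1.31, 4.45], [0.19, 1.91], [-2.76, 2.76]. Speed limits (rad/s): [2.39, 2.39, 3.14, 3.14, 3.14, 3.14, 3.14].

INTERFACE

Orientations are given as a unit quaternion [x, y, z, w].
In Python, from bench import robot, viewer gives the robot as it stands. The module is installed in compiled form; this text tells all that it offers. Calls block until the motion is done:
- robot.reach(position, orientation): joint-space move of the TCP to a pose.
- robot.move_l(position, frame=None, rate=0.15): straight line of the TCP; frame=None keeps the orientation; rate is the mean speed in m/s.
- robot.move_joints(angles): joint-space move.
- robot.ungrasp() and robot.gripper_close(): open the fingers fully, or close them until they stop; the grip force is fixed at half the most.
- robot.hold(seconds).
- robot.ik(position, orientation): joint angles nearest the present ones, or None.
- robot.read_state(): the state.
- viewer.read_camera(name): name is "scene" or "top"; returns a dict with "img" (384x512x3 uint8, red, green, blue), "depth" (384x512 float32, m along the optical axis (not along the pixel's ray), 0 where there is no reading), "vfov" (degrees; the focal length in pixels is half the picture's height over the tangent of half this angle, whatever the lens; pixels are square), "cx", "cy" (the principal point, pixels), "origin" and "orientation" of the camera in the world. Camera axes: x right, y up, looking along -z (the intrinsics and any distortion apply to the point x, -y, -z); pixel columns grow to the right and rows downward; lengths in m; the calibration is good to about 2 mm. A picture is of the moment at which its call begins.
A pose or a line that the arm cannot do raises robot.PlanningError and nothing moves.
- robot.job_done(): hands the job in; it is judged then, once.
The state is a dict: "time_s": time; "joints": joint angles; "qd": joint speeds; "joint_torque": joint torques, N m; "position": TCP position; "ee_rot": TCP orientation; "contact_force": force on the tool from outside, world axes, zero at the start; "torque": the same for the moment, N m; "gripper_width": finger opening in m; "grasp_force": force on a finger pad.
Only numpy, scipy, OpenCV 4.12 (cv2) and the standard library are available. Lean on these libraries where they do the work, as an engineer would, in place of code of your own. Each camera call takes 0.05 s, during which the arm holds its last target. There are 200 camera calls.

TASK

Weigh the bisque-fired teapot: pick it up by its hoop handle, hang it by the top of the handle from the hook of the spring scale, and let go only once the scale has taken its weight, so that the hook is eased down slowly and neither drops, jerks nor springs back. Leave the teapot hanging free and still, so that the scale can be read, and leave the other things on the bench where they are.

Things in the scene. Friction and masses are not known exactly. Their poses are not given: they have to be found in the camera images.
- teapot: Grey bisque-fired teapot, no lid, loose, 0.2 to 0.75 kg (unknown), upright on the bat. Belly 122 mm across, 101 mm high; spout reaches 105 mm out to its own +x; hoop handle over the top in its x-z plane. Origin: centre of underside, z up. Centre of gravity near the upright axis: hung by the handle top it stays about upright. The other end of the handle is the mirror image.
- handle_top (a point): Middle of the handle's top, on the centre line of its round 11 mm bar, 197 mm above the pot's underside; axes as the teapot. The top is level from x = -14 to +14 mm, then slopes down each way to (x 38, z 186), (60, 160), (67, 132) and the feet (46, 82) mm. Inside the hoop is open air. This is where the hook must carry it.
- handle_shoulder (a point): Middle of the handle's sloping shoulder away from the spout, on the bar's centre line: x = -49, z = 173 mm from the teapot's origin; axes as the teapot. The bar climbs here at 50 degrees towards the top. Pinch it along the pot's y with the hand leaning 40 to 50 degrees back (to -x), which leaves the handle's top and the air above it free for hook and scale.
- hook_seat (a point): Seat of the scale's hook: lowest inside point of its bend, 300 mm above the bench unloaded. 5 mm wire bent in this frame's y-z plane (z up, x to the column). Shank centre 9.5 mm to -y, straight to 46 mm up, then cranked to the middle; scale tube begins 71 mm up. Mouth 17 mm wide, open upward between shank and point. A bar along x is brought in from +y above the point, then lowered in.
- hook_tip (a point): End of the hook's point: 13 mm to +y of the seat (wire centre) and 17.5 mm above it; axes as hook_seat. Hook and scale hang free and swing a little when pushed.
- scale_reading (a joint): Spring scale: how far the hook is drawn down, m; 0 unloaded, stop at 0.09. Linear spring, 109 N/m (1 kg draws it 0.09 m), lightly damped: it bounces for a second or two after a sudden change of load. A brass pointer ring on the clear tube shows it against black rings 9 mm (100 g) apart.
- stand: Weighing stand, fixed. Origin on the bench straight below the hook, z up, +x to its column (20 mm thick, 640 mm high, 200 mm from the origin, on a grey foot plate 140 x 160 mm). An arm 615 mm up reaches over the origin; the tubular scale (26 mm thick, 200 mm long) hangs from it by a ring at 585 mm.
- bat: Round plaster bat, fixed, 190 mm across, 25 mm thick, on which the teapot stands at first. Origin: centre of underside.
- pot_lid: Bystander: the teapot's lid, 68 mm across, 39 mm high, loose on the bench. Origin: centre of underside.
- knife: Bystander: fettling knife with wooden handle, 190 mm long, 18 mm high, loose, lying along its x. Origin on the bench below the ferrule.
- mug: Bystander: clay mug, 80 mm across, 90 mm high, loose. Origin: centre of underside.
- mould_half: Bystander: half of a plaster mould, 200 x 120 x 70 mm, loose, heavy. Origin: centre of underside.
There are look-alikes about, which are no part of the job. Leave any red look-alike of the teapot alone.

How it is judged:
On the way, in this order (a step that is already met when the one before it is completed fails the run):
1. the teapot has been lifted clear of the bat, held in the fingers (z of teapot in the frame of bat above 0.045 m and contact force between teapot and the fingers above 0.5 N), for 0.2 s.
2. with the fingers still on it, the handle sits in the hook and the scale has begun to take its weight (value of joint scale_reading above 0.012 m and contact force between teapot and stand above 1 N and distance between handle_top and hook_seat below 0.022 m and contact force between teapot and the fingers above 0.3 N), for 0.2 s.
At the end, for the whole second after the job is handed in: The teapot hangs by the top of its handle in the hook (middle of the handle's top within 20 mm of the seat), upright within 0.25 rad, carried by the scale (hook drawn down 14 to 80 mm by its weight), released, and at rest: hook slower than 0.01 m/s, teapot slower than 0.03 m/s and 0.25 rad/s (contact force between teapot and stand above 1.5 N and distance between handle_top and hook_seat below 0.02 m and value of joint scale_reading between 0.014 and 0.08 m and velocity of joint scale_reading between -0.01 and 0.01 m/s and linear speed of teapot below 0.03 m/s and angular speed of teapot below 0.25 rad/s and angle between teapot's own z axis and vertical below 0.25 rad); the robot touches nothing.
It fails at once if the hook was jerked, dropped or let spring back (scale moving faster than 0.07 m/s either way) (velocity of joint scale_reading above 0.07 m/s or velocity of joint scale_reading below -0.07 m/s).
It fails at once if the teapot was forced against the scale or stand with more than 12 N (contact force between teapot and stand above 12 N).
It fails at once if a bystander was moved by more than 25 mm (distance of any of pot_lid, knife, mug, mould_half from where it was at the start of the episode above 0.025 m).
It also fails if it takes over 69 s, if anything falls off the work surface, if the arm or the gripper's body presses on something with over 40 N, if the wrist force passes 120 N, or if a joint passes its speed limit or range.

## Working session

There is one attempt and no reset: what is moved stays moved. The work goes in short steps, each a Python script; the robot and the scene stay as the last script left them, time stands still between calls to the robot, and variables do not carry over. Pictures are saved under pics/ and viewed, at most 10 in all, crops included, and the job is handed in when it is done.

```bash
mkdir -p pics; cat > h.py <<'E'
import numpy as np, cv2
from scipy.spatial.transform import Rotation as R
from bench import robot, viewer
def cam(n): return viewer.read_camera(n)
def pts(c):
    h,w=c["depth"].shape; f=h/2/np.tan(np.radians(c["vfov"])/2)
    u,v=np.meshgrid(np.arange(w),np.arange(h)); d=c["depth"]
    p=np.stack([(u-c["cx"])/f*d,-(v-c["cy"])/f*d,-d],-1)
    P=R.from_quat(c["orientation"]).apply(p.reshape(-1,3)).reshape(h,w,3)+np.array(c["origin"])
    P[d==0]=np.nan
    return P
def save(c,n): cv2.imwrite("pics/"+n,c["img"][:,:,::-1])
E
python3 - <<'E'
from h import *
a=[]
for n in("scene","top"):
    c=cam(n); a.append(c); save(c,n+".png"); print({k:v for k,v in c.items() if k not in("img","depth")}, (c["depth"]>0).mean())
    np.savez(n+".npz",img=c["img"],P=pts(c))
print(robot.read_state())
E
```

```text
{'vfov': 56.26791725196311, 'cx': 250.61330652164887, 'cy': 195.09254384666914, 'origin': array([1.3172148 , 0.00270827, 0.94315793]), 'orientation': array([0.28440588, 0.28850478, 0.66190556, 0.63068163])} 0.9961191813151041
{'vfov': 50.520564180084875, 'cx': 259.6454857479258, 'cy': 198.68046378656965, 'origin': array([ 0.32027655, -0.01908516,  1.57180625]), 'orientation': array([-0.05826056,  0.05229752,  0.71129881, -0.69851606])} 0.9959665934244791
{'time_s': 0.1, 'joints': array([ 1.05082019,  0.53707644, -0.00444071,  1.53875194,  0.00257383,
        1.06733768, -0.07118043]), 'qd': array([ 0.00184838, -0.00101628, -0.00063307, -0.00223065, -0.00052452,
        0.00142967,  0.00191446]), 'joint_torque': array([ 4.03140992e-03, -5.84561741e+01,  1.05245635e+00, -2.59776306e+01,
        1.26273860e-02,  4.56920548e-03,  2.02938185e-05]), 'position': array([ 0.28468138, -0.58370929,  0.23051847]), 'ee_rot': array([ 9.74361789e-01,  2.24985534e-01, -2.20918845e-04, -7.52108313e-04]), 'contact_force': array([-0.0740358 ,  0.5956809 ,  0.35912895]), 'torque': array([-0.01627917, -0.00642292, -0.01879577]), 'grasp_force': 0.0, 'gripper_width': 0.085419343986028}
```

View pics/scene.png

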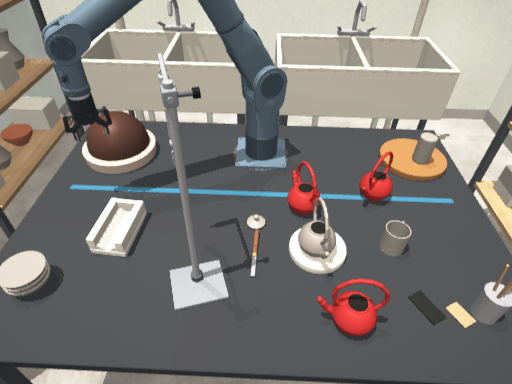

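View pics/top.png

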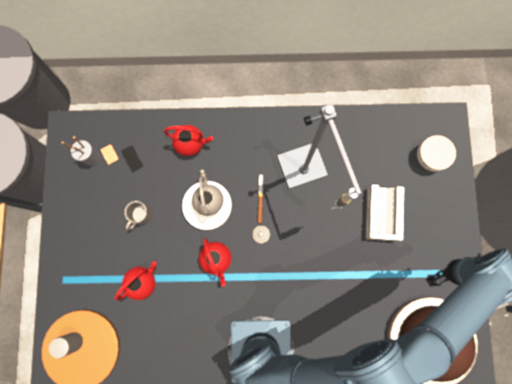

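The scene view shows the grey teapot on the white bat at scene (318,238) / top (207,200). There are three red look-alikes at scene (303,190), (378,183) and (355,305). The grey one fits: it is bisque grey, has no lid and stands on the plaster bat. The stand column's foot is at (197,275), and the scale hangs near top (350,195). I'll confirm in one crop and measure.

```bash
python3 - <<'E'
from h import *
s=np.load("scene.npz");t=np.load("top.npz")
a=cv2.resize(s["img"][180:280,270:400],None,fx=4,fy=4,interpolation=cv2.INTER_CUBIC)[:400,:400]
b=cv2.resize(s["img"][60:210,140:240],None,fx=2.66,fy=2.66,interpolation=cv2.INTER_CUBIC)[:400]
c=cv2.resize(t["img"][165:225,310:370],(266,266),interpolation=cv2.INTER_CUBIC); d=np.zeros((134,266,3),np.uint8); 
b=cv2.resize(b,(266,399)); b=np.vstack([b,b[:1]]);
r=np.hstack([a,b[:400],np.vstack([c[:266],d])[:400]]);r=cv2.resize(r[:,:800],None,fx=.85,fy=.85); cv2.imwrite("pics/crop.png",r[:,:,::-1])
for n,D in(("scene",s),("top",t)):
    P=D["P"];x,y,z=P[...,0],P[...,1],P[...,2]
    hsv=cv2.cvtColor(D["img"],cv2.COLOR_RGB2HSV)
    c0=np.nanmedian(P[225:250,305:330].reshape(-1,3),0) if n=="scene" else np.nanmedian(P[190:212,196:218].reshape(-1,3),0)
    near=np.hypot(x-c0[0],y-c0[1])<.16
    red=(hsv[...,1]>150)
    bm=near&(z>.017)&(z<.033)&~red
    q=P[bm][:,:2].astype(np.float32);print(n,"c0",c0,"bat",cv2.minEnclosingCircle(q), len(q))
    hm=near&(z>.155)&(z<.25)&~red
    q=P[hm]; print("handle",len(q),q[:,2].max() if len(q) else 0)
    if len(q):
        m=q.mean(0); w,V=np.linalg.eigh(np.cov(q[:,:2].T)); print(m,w,V[:,1]); 
        print(np.round(q[np.argsort(q[:,2])][::max(1,len(q)//14)],3).tolist())
    # spout: belly region z .06-.12 far from centre
    sm=near&(z>.07)&(z<.14)&~red; q=P[sm]; print("belly/spout mean",q.mean(0),q[:,:2].min(0),q[:,:2].max(0))
    # tall things: stand
    st=(z>.27)&(z<.62)&(np.hypot(x-.75,y+.2)<.35)&(y<.0)&(y>-.45)&(x>.3)
    ys,xs=np.where(st); 
    for lo in np.arange(.27,.65,.03):
        k=st&(z>=lo)&(z<lo+.03); 
        if k.sum(): 
            q=P[k]; print(round(lo,2),k.sum(),np.round(q.min(0),3),np.round(q.max(0),3),np.round(np.median(q,0),3))
    fp=(hsv[...,1]<60)&(hsv[...,2]>110)&(z>.002)&(z<.02)&(x>.45)&(y<-.03)&(y>-.4)
    n_,L,S,C=cv2.connectedComponentsWithStats(fp.astype(np.uint8))
    i=1+np.argmax(S[1:,4]); q=P[L==i][:,:2].astype(np.float32); print("foot",cv2.minAreaRect(q),S[i])
E
```

```text
scene c0 [0.59166229 0.18386995 0.11821272] bat ((0.545244574546814, 0.2008153200149536), 0.09525497257709503) 1063
handle 197 0.2318036374750635
[0.57550263 0.19198124 0.2007844 ] [8.96962016e-06 1.89009641e-03] [-0.98868531 -0.15000453]
[[0.625, 0.195, 0.155], [0.491, 0.177, 0.162], [0.626, 0.201, 0.17], [0.499, 0.181, 0.178], [0.619, 0.203, 0.187], [0.613, 0.194, 0.192], [0.612, 0.199, 0.2], [0.605, 0.201, 0.205], [0.599, 0.198, 0.212], [0.586, 0.19, 0.217], [0.53, 0.184, 0.22], [0.578, 0.193, 0.222], [0.577, 0.193, 0.225], [0.579, 0.19, 0.227], [0.551, 0.189, 0.232]]
belly/spout mean [0.58048533 0.18366715 0.10794639] [0.49332522 0.13088779] [0.66295781 0.24714716]
0.27 68 [ 0.674 -0.189  0.27 ] [ 0.69  -0.169  0.3  ] [ 0.686 -0.176  0.286]
0.3 84 [ 0.49  -0.251  0.3  ] [ 0.689 -0.169  0.33 ] [ 0.686 -0.179  0.315]
0.33 84 [ 0.489 -0.251  0.331] [ 0.69  -0.169  0.36 ] [ 0.685 -0.177  0.345]
0.36 98 [ 0.491 -0.252  0.361] [ 0.69  -0.169  0.39 ] [ 0.686 -0.178  0.378]
0.39 101 [ 0.493 -0.251  0.391] [ 0.69  -0.169  0.42 ] [ 0.686 -0.179  0.406]
0.42 117 [ 0.49  -0.251  0.42 ] [ 0.6
[... 1680 characters left out ...]
 [ 0.67  -0.188  0.404]
0.42 47 [ 0.478 -0.247  0.42 ] [ 0.683 -0.172  0.45 ] [ 0.669 -0.191  0.433]
0.45 44 [ 0.477 -0.249  0.45 ] [ 0.682 -0.172  0.479] [ 0.67  -0.185  0.462]
0.48 58 [ 0.477 -0.251  0.481] [ 0.68  -0.172  0.51 ] [ 0.496 -0.231  0.493]
0.51 58 [ 0.478 -0.248  0.51 ] [ 0.682 -0.172  0.539] [ 0.67  -0.189  0.527]
0.54 57 [ 0.477 -0.255  0.541] [ 0.682 -0.171  0.569] [ 0.669 -0.188  0.558]
0.57 70 [ 0.478 -0.254  0.57 ] [ 0.68  -0.172  0.597] [ 0.487 -0.239  0.573]
0.6 191 [ 0.478 -0.249  0.6  ] [ 0.689 -0.124  0.62 ] [ 0.612 -0.201  0.618]
foot ((0.7208201289176941, -0.2093670666217804), (0.46891704201698303, 0.241003155708313), 19.321664810180664) [ 276  105   74  110 2265]
```

View pics/crop.png

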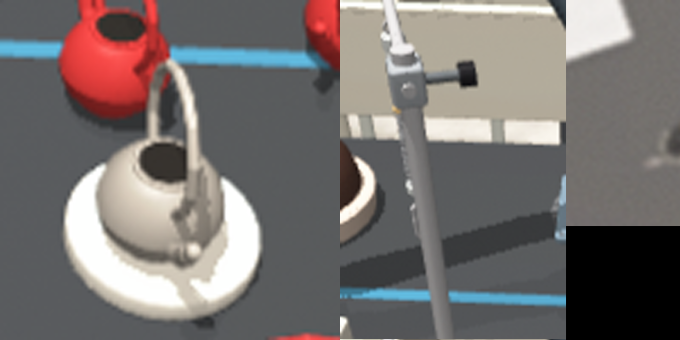

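The crop confirms the target: grey, lidless, on the white bat, with the spout pointing to +x. That puts the teapot at about (0.5585, 0.188, 0.025) with yaw 8°, and the hook axis near (0.49, -0.24) with stand yaw 18°. Next I'll refine the scale axis, retract and swing to the pregrasp.

```bash
cat >> h.py <<'E'
from scipy.optimize import least_squares
SY=np.radians(17.8); HOOK=np.array([.4905,-.2385])
def ori(yaw,lean=np.radians(45),s=1):
    z=np.array([np.cos(yaw)*np.sin(lean),np.sin(yaw)*np.sin(lean),-np.cos(lean)])
    y=s*np.array([-np.sin(yaw),np.cos(yaw),0]); return R.from_matrix(np.array([np.cross(y,z),y,z]).T)
def rz(yaw,v): return R.from_euler("z",yaw).apply(v)
def tcp_for(top,yaw,q,back=0.): # TCP putting handle_top (upright pot) at 'top'
    return np.array(top)+rz(yaw,[-.049,0,-.024])+q.apply([0,0,.019-back])
E
python3 - <<'E'
from h import *
for n in("scene","top"):
    P=np.load(n+".npz")["P"]; z=P[...,2]
    m=(z>.39)&(z<.57)&(np.hypot(P[...,0]-.4905,P[...,1]+.2385)<.03); q=P[m][:,:2]
    f=lambda c:np.hypot(*(q-c).T)-.013
    r=least_squares(f,HOOK,loss="soft_l1",f_scale=.002); print(n,len(q),r.x,np.abs(r.fun).mean())
    m=(z>.29)&(z<.365)&(np.hypot(P[...,0]-.4905,P[...,1]+.2385)<.03); print(np.round(P[m],3).tolist())
ty=np.radians(8.2)
for s in(1,-1):
    q=ori(ty,s=s); g=tcp_for([.5585,.188,.222],ty,q)
    q2=ori(SY,s=s); h=tcp_for([*HOOK,.34],SY,q2)
    for p,o in((g,q),(tcp_for([.5585,.188,.222],ty,q,.1),q),(h,q2),(tcp_for([*HOOK,.30],SY,q2,.1),q2)):
        j=robot.ik(p,o.as_quat()); print(s,p.round(3),None if j is None else np.round(j,2))
d=R.from_quat(robot.read_state()["ee_rot"])
for az in(-64,-30,0,18):
    a=np.radians(az); o=R.from_euler("z",a+np.radians(64))*d
    for rr,zz in((.40,.40),(.36,.45)):
        j=robot.ik([rr*np.cos(a),rr*np.sin(a),zz],o.as_quat()); print(az,rr,None if j is None else np.round(j,2))
E
```

```text
scene 100 [ 0.48748821 -0.23911337] 0.0008773747543971557
[[0.491, -0.248, 0.35], [0.492, -0.251, 0.348], [0.494, -0.247, 0.349], [0.493, -0.251, 0.345], [0.494, -0.248, 0.346], [0.495, -0.248, 0.343], [0.493, -0.249, 0.338], [0.489, -0.247, 0.335], [0.491, -0.25, 0.333], [0.492, -0.247, 0.334], [0.496, -0.249, 0.333], [0.494, -0.247, 0.332], [0.493, -0.25, 0.327], [0.492, -0.248, 0.327], [0.493, -0.251, 0.323], [0.492, -0.248, 0.323], [0.491, -0.249, 0.318], [0.492, -0.249, 0.316], [0.494, -0.246, 0.317], [0.494, -0.249, 0.314], [0.492, -0.247, 0.313], [0.492, -0.25, 0.309], [0.492, -0.247, 0.309], [0.492, -0.248, 0.305], [0.49, -0.249, 0.3]]
top 143 [ 0.49043084 -0.24479305] 0.000653025259148007
[[0.49, -0.238, 0.299], [0.49, -0.24, 0.301], [0.49, -0.243, 0.301], [0.49, -0.247, 0.301], [0.485, -0.231, 0.319], [0.486, -0.236, 0.31], [0.487, -0.24, 0.302], [0.487, -0.243, 0.3]]
1 [0.523 0.183 0.185] None
1 [0.453 0.173 0.255] None
1 [ 0.457 -0.249  0.303] [-0.12  0.23  1.1   2.23 -1.26  1.01 -2.61]
1 [ 0.389 -0.271  0.333] [-0.01  0.06  1.09  2.23 -1.03  1.02 -2.69]
-1 [0.523 0.183 0.185] None
-1 [0.453 0.173 0.255] None
-1 [ 0.457 -0.249  0.303] [ 1.22  0.17 -0.41  2.17 -1.05  0.74  0.35]
-1 [ 0.389 -0.271  0.333] [ 1.33  0.08 -0.33  2.17 -0.98  0.93  0.37]
-64 0.4 [ 1.03 -0.06 -0.03  1.9  -0.    1.31 -0.11]
-64 0.36 [ 1.03 -0.17 -0.03  1.87 -0.01  1.44 -0.12]
-30 0.4 [ 0.73 -0.05 -0.3   1.88 -0.02  1.31 -0.09]
-30 0.36 [ 0.77 -0.16 -0.31  1.86 -0.05  1.43 -0.06]
0 0.4 [ 0.56 -0.04 -0.64  1.87 -0.03  1.31 -0.07]
0 0.36 [ 0.65 -0.17 -0.65  1.84 -0.1   1.43  0.02]
18 0.4 [ 0.58 -0.04 -0.96  1.86 -0.03  1.31 -0.05]
18 0.36 [ 0.71 -0.21 -0.93  1.83 -0.17  1.44  0.13]
```

```bash
sed -i 's/HOOK=.*/HOOK=np.array([.488,-.240])/' h.py
python3 - <<'E'
from h import *
a=np.radians(-64); o=robot.read_state()["ee_rot"]
j=np.array(robot.ik([.36*np.cos(a),.36*np.sin(a),.45],o))
robot.move_joints(j); 
j[0]=-.3; robot.move_joints(j); s=robot.read_state(); print(s["time_s"],s["position"])
ty=np.radians(8.2)
for s in(1,-1):
  for lean in(40,45,50):
    L=np.radians(lean)
    q=ori(ty,L,s); q2=ori(SY,L,s)
    for b in(0,.09): 
        for p,o in((tcp_for([.5585,.188,.222],ty,q,b),q),(tcp_for([*HOOK,.34],SY,q2,b),q2)):
            j=robot.ik(p,o.as_quat()); print(s,lean,b,p.round(3),None if j is None else np.round(j,2))
E
```

```text
3.0833 [0.35232468 0.07427639 0.44987354]
1 40 0 [0.522 0.183 0.183] [-0.57  0.27 -0.02  2.39  2.08  0.33 -0.88]
1 40 0 [ 0.453 -0.251  0.301] [-0.18  0.19  1.1   2.2  -1.12  0.94 -2.76]
1 40 0.09 [0.465 0.175 0.252] None
1 40 0.09 [ 0.398 -0.269  0.37 ] None
1 45 0 [0.523 0.183 0.185] None
1 45 0 [ 0.454 -0.251  0.303] [-0.11  0.23  1.1   2.23 -1.26  1.02 -2.6 ]
1 45 0.09 [0.46  0.174 0.248] None
1 45 0.09 [ 0.394 -0.27   0.366] None
1 50 0 [0.524 0.183 0.186] None
1 50 0 [ 0.455 -0.251  0.304] [ 0.57  0.17  0.36  2.24 -1.29  0.91 -2.55]
1 50 0.09 [0.456 0.173 0.244] None
1 50 0.09 [ 0.39  -0.272  0.362] [ 0.03  0.03  1.08  2.23 -1.07  1.07 -2.66]
-1 40 0 [0.522 0.183 0.183] [-0.58  0.27 -0.01  2.39  2.08  0.32  2.26]
-1 40 0 [ 0.453 -0.251  0.301] [-0.25  0.23  1.21  2.2  -1.15  0.99  0.41]
-1 40 0.09 [0.465 0.175 0.252] None
-1 40 0.09 [ 0.398 -0.269  0.37 ] [-0.2  -0.12  1.09  2.14 -0.71  0.91  0.05]
-1 45 0 [0.523 0.183 0.185] None
-1 45 0 [ 0.454 -0.251  0.303] [-0.17  0.26  1.18  2.23 -1.28  1.06  0.56]
-1 45 0.09 [0.46  0.174 0.248] None
-1 45 0.09 [ 0.394 -0.27   0.366] [ 0.12 -0.03  0.88  2.18 -0.93  0.99  0.29]
-1 50 0 [0.524 0.183 0.186] None
-1 50 0 [ 0.455 -0.251  0.304] [ 0.89  0.17 -0.    2.22 -1.25  0.85  0.56]
-1 50 0.09 [0.456 0.173 0.244] None
-1 50 0.09 [ 0.39  -0.272  0.362] [ 0.21  0.03  0.89  2.22 -1.07  1.06  0.47]
```

The arm is near its elbow limit with this lean, and the grasp and hang solutions sit on different wrist branches. I'll fit a kinematic model to free IK queries, so I can choose one consistent branch.

```bash
cat > kin.py <<'E'
import numpy as np
from scipy.spatial.transform import Rotation as R
from scipy.optimize import least_squares
LO=np.array([-2.7,-.37,-1.27,.24,-1.31,.19,-2.76]);HI=np.array([2.7,2.16,1.26,2.4,4.45,1.91,2.76])
def fk(par,Q): # chain of 7x(rotvec fixed, offset, rot about z) + tool
    Q=np.atleast_2d(Q);n=len(Q);p=np.zeros((n,3));r=R.from_rotvec(np.zeros((n,3)));P=par.reshape(8,6);out=[]
    for i in range(8):
        p=p+r.apply(P[i,:3]); out.append(p)
        r=r*R.from_rotvec(P[i,3:])
        if i<7: r=r*R.from_rotvec(np.c_[np.zeros((n,2)),Q[:,i]])
    return p,r,out
def solve(par,pos,rot,seed):
    def f(q):
        p,r,_=fk(par,q); return np.r_[(p[0]-pos)*5,(rot.inv()*r[0]).as_rotvec(), .0005*(q-seed)]
    s=least_squares(f,np.clip(seed,LO+.03,HI-.03),bounds=(LO+.02,HI-.02),max_nfev=80)
    p,r,_=fk(par,s.x); return s.x,np.linalg.norm(p[0]-pos)+.2*(rot.inv()*r[0]).magnitude()
E
cat > fit.py <<'E'
from h import *; from kin import *
rng=np.random.default_rng(0);D=[]
for k in range(250):
    a=rng.uniform(-1.3,1.3);r_=rng.uniform(.4,.75);z=rng.uniform(.1,.6)
    o=R.from_euler("z",rng.uniform(-3,3))*R.from_euler("x",np.pi)*R.from_rotvec(rng.uniform(-.8,.8,3))
    p=np.array([r_*np.cos(a),r_*np.sin(a),z]); j=robot.ik(p,o.as_quat())
    if j is not None: D.append((np.array(j),p,o.as_quat()))
J=np.array([d[0] for d in D]);P=np.array([d[1] for d in D]);O=R.from_quat([d[2] for d in D]);print(len(D),J.min(0).round(2),J.max(0).round(2))
def f(x):
    p,r,_=fk(x,J); return np.r_[(p-P).ravel()*3,(r.as_matrix()-O.as_matrix()).ravel()]
best=None;h=np.pi/2
for t in range(12):
    x0=np.zeros((8,6)); sg=[-1]+list(rng.choice([-1,1],6))
    L=[0,.3,.2,.2,.2,.2,0,.15]
    x0[0,3:]=[np.pi,0,0]; x0[0,2]=.15
    for i in range(1,7): x0[i,3:]=[h*sg[i],0,0]; x0[i,:3]=rng.normal(0,.15,3)
    x0+=rng.normal(0,.1,x0.shape); x0[0,3:5]+=.01
    s=least_squares(f,x0.ravel(),max_nfev=150)
    print(t,s.cost)
    if best is None or s.cost<best.cost: best=s
    if best.cost<1e-3: break
np.save("par.npy",best.x); p,r,_=fk(best.x,J); print(np.abs(p-P).max(),(r.inv()*O).magnitude().max())
q=robot.read_state(); p,r,o=fk(best.x,q["joints"]); print(p,q["position"])
E
time timeout 500 python3 fit.py
```

```text
195 [-2.11 -0.35 -1.21  0.66 -1.29  0.19 -2.74] [2.23 1.33 1.23 2.35 4.09 1.91 2.66]
0 310.9671483160576
1 380.3141276828362
2 310.9671434541921
3 310.9718912164526
4 373.18894417236055
5 310.9671440885927
6 310.96714576830516
7 310.967155459503
8 310.9671527245679
9 1.6626708918028161e-19
7.42089723004824e-11 1.1219827800416732e-10
[[0.35232468 0.07427639 0.44987354]] [0.35232468 0.07427639 0.44987354]
real	1m32.074s
user	5m7.623s
sys	0m0.194s
```

```bash
cat > plan.py <<'E'
from h import *; from kin import *
par=np.load("par.npy"); TY=np.radians(8.2)
def path(lean,s):
    L=np.radians(lean);W=[]
    A=np.array([.5585,.188,.222]); H=np.r_[HOOK,0]
    C=H+rz(SY,[0,.07,0])
    seg=[(A+[0,0,.09],A,TY,TY),(A,A+[0,0,.138],TY,TY),(A+[0,0,.138],C+[0,0,.36],TY,SY),(C+[0,0,.36],H+[0,0,.36],SY,SY),(H+[0,0,.36],H+[0,0,.24],SY,SY)]
    for k,(a,b,y0,y1) in enumerate(seg):
        n=int(np.ceil(np.linalg.norm(b-a)/.02))
        for t in np.linspace(0,1,n+1):
            y=y0+(y1-y0)*t;q=ori(y,L,s);W.append((k,tcp_for(a+(b-a)*t,y,q),q))
    e=W[-1]
    for zb in(.26,.28,.30): # retreats, checked separately
        pass
    return W
if __name__=="__main__":
    rng=np.random.default_rng(1)
    for lean in(35,40,45,50):
      for s in(1,-1):
        W=path(lean,s);i0=[i for i,w in enumerate(W) if w[0]==0][-1]; best=[]
        for t in range(14):
            q,e=solve(par,W[i0][1],W[i0][2],rng.uniform(LO,HI))
            if e>1e-3: continue
            ok=True;tr=[];g=q
            for w in W[i0+1:]:
                g2,e=solve(par,w[1],w[2],g)
                if e>1e-3 or abs(g2-g).max()>.5: ok=(w[0],w[1].round(3).tolist());break
                g=g2;tr.append(g)
            p=None
            if ok is True:
                p,e=solve(par,W[0][1],W[0][2],q); p=e<1e-3
            best.append((str(ok),p,q.round(2).tolist(),g.round(2).tolist()))
        print(lean,s,len(best)); 
        for b in sorted(best,key=lambda b:b[0]!="True")[:4]:print("  ",b)
E
time python3 plan.py
```

```text
35 1 10
   ('(3, [0.441, -0.218, 0.32])', None, [0.39, 0.49, -1.11, 2.29, 1.63, 0.65, -0.25], [-0.67, -0.26, 1.22, 2.24, -0.38, 0.63, 2.74])
   ('(3, [0.441, -0.218, 0.32])', None, [0.41, 0.51, -1.14, 2.29, 1.64, 0.68, -0.24], [-0.67, -0.26, 1.22, 2.24, -0.38, 0.63, 2.74])
   ('(3, [0.441, -0.218, 0.32])', None, [-0.08, 0.3, -0.54, 2.31, 1.61, 0.38, -0.33], [-0.67, -0.26, 1.22, 2.24, -0.38, 0.63, 2.74])
   ('(3, [0.441, -0.218, 0.32])', None, [-0.65, 0.25, 0.1, 2.34, 1.65, 0.21, -0.44], [-0.73, -0.34, 1.24, 2.24, -0.23, 0.62, 2.6])
35 -1 9
   ('(1, [0.521, 0.183, 0.202])', None, [-1.46, 0.47, 1.11, 2.37, 4.43, 0.21, -0.16], [-1.46, 0.47, 1.11, 2.37, 4.43, 0.21, -0.16])
   ('(1, [0.521, 0.183, 0.202])', None, [-0.65, 0.25, 0.1, 2.34, 1.65, 0.21, 2.7], [-0.65, 0.25, 0.1, 2.34, 1.65, 0.21, 2.7])
   ('(1, [0.521, 0.183, 0.202])', None, [-0.65, 0.25, 0.1, 2.34, 1.65, 0.21, 2.7], [-0.65, 0.25, 0.1, 2.34, 1.65, 0.21, 2.7])
   ('(1, [0.521, 0.183, 0.202])', None, [-1.46, 0.47, 1.11, 2.37, 4.43, 0.21, -0.16], [-1.46, 0.47, 1.11, 2.37, 4.43, 0.21, -0.16])
40 1 7
   ('(2, [0.46, -0.069, 0.321])
[... 274 characters left out ...]
 [-0.04, 0.32, -0.61, 2.36, 1.91, 0.48, -0.64], [0.28, -0.17, -0.06, 2.38, -0.84, 0.41, 2.74])
   ('(2, [0.46, -0.069, 0.321])', None, [0.06, 0.35, -0.73, 2.36, 1.89, 0.52, -0.6], [0.28, -0.17, -0.06, 2.38, -0.84, 0.41, 2.74])
40 -1 3
   ('(1, [0.522, 0.183, 0.243])', None, [-0.4, 0.27, -0.21, 2.38, 2.01, 0.37, 2.35], [-0.44, 0.18, -0.16, 2.35, 1.69, 0.31, 2.68])
   ('(1, [0.522, 0.183, 0.243])', None, [-0.4, 0.27, -0.21, 2.38, 2.01, 0.37, 2.35], [-0.44, 0.18, -0.16, 2.35, 1.69, 0.31, 2.68])
   ('(1, [0.522, 0.183, 0.243])', None, [0.28, 0.44, -0.99, 2.35, 1.86, 0.64, 2.63], [-0.01, 0.22, -0.62, 2.33, 1.67, 0.41, 2.74])
45 1 0
45 -1 0
50 1 0
50 -1 0
real	0m20.354s
user	0m20.731s
sys	0m0.107s
```

```bash
cat >> h.py <<'E'
def ori2(yaw,lean,phi,s):
    b=rz(yaw,[np.cos(np.radians(50)),0,np.sin(np.radians(50))])
    return R.from_rotvec(b*np.radians(phi))*ori(yaw,np.radians(lean),s)
E
cat > plan2.py <<'E'
from h import *; from kin import *
par=np.load("par.npy"); TY=np.radians(8.2)
A=np.array([.5585,.188,.222]); H=np.r_[HOOK,0]; C=H+rz(SY,[0,.07,0])
seg=[(A,A+[0,0,.138],TY,TY),(A+[0,0,.138],C+[0,0,.36],TY,SY),(C+[0,0,.36],H+[0,0,.36],SY,SY),(H+[0,0,.36],H+[0,0,.24],SY,SY)]
def path(lean,phi,s,step=.03):
    W=[]
    for k,(a,b,y0,y1) in enumerate(seg):
        n=int(np.ceil(np.linalg.norm(b-a)/step))
        for t in np.linspace(0,1,n+1)[(k>0):]:
            y=y0+(y1-y0)*t;q=ori2(y,lean,phi,s);W.append((k,tcp_for(a+(b-a)*t,y,q),q))
    return W
def run(a):
    lean,phi,s=a; rng=np.random.default_rng(1); W=path(lean,phi,s); res=[]; 
    for t in range(8):
        q,e=solve(par,W[0][1],W[0][2],rng.uniform(LO,HI))
        if e>1e-3: continue
        g=q;m=9;n=0
        for w in W[1:]:
            g2,e=solve(par,w[1],w[2],g)
            if e>1e-3 or abs(g2-g).max()>.45: break
            m=min(m,(g2-LO).min(),(HI-g2).min()); g=g2;n+=1
        res.append((n/(len(W)-1),round(m,3),lean,phi,s,q.round(2).tolist(),g.round(2).tolist()))
    return sorted(res,key=lambda r:(-r[0],-r[1]))[:1]
if __name__=="__main__":
    from multiprocessing import Pool
    with Pool() as p: r=sum(p.map(run,[(l,f,s) for l in(35,42,50) for f in(-60,-45,-30,-15,15,30,45,60) for s in(1,-1)]),[])
    for x in sorted(r,key=lambda r:(-r[0],-r[1]))[:14]: print(x)
E
time python3 plan2.py
```

```text
(1.0, np.float64(0.244), 35, 45, -1, [0.71, 0.64, -0.86, 2.17, -1.05, 0.41, 0.02], [1.15, 0.75, -0.48, 1.65, -0.42, 1.33, 0.12])
(1.0, np.float64(0.207), 42, 60, -1, [0.84, 0.9, -0.93, 2.08, -0.92, 0.59, 0.14], [1.22, 0.97, -0.64, 1.48, -0.34, 1.56, 0.07])
(1.0, np.float64(0.173), 35, 60, -1, [0.72, 0.79, -0.81, 2.03, -0.85, 0.69, 0.01], [1.13, 0.91, -0.55, 1.47, -0.32, 1.58, 0.09])
(1.0, np.float64(0.096), 42, 45, -1, [0.92, 0.84, -1.11, 2.22, -1.13, 0.21, 0.21], [1.32, 0.84, -0.68, 1.66, -0.38, 1.29, 0.07])
(1.0, np.float64(0.085), 50, 60, -1, [0.98, 1.07, -1.07, 2.13, -0.96, 0.45, 0.28], [1.34, 1.07, -0.77, 1.49, -0.34, 1.53, 0.03])
(0.88, np.float64(0.02), 35, -15, 1, [0.16, 0.56, -1.08, 2.21, 1.5, 1.04, -0.33], [-0.67, -0.16, 1.24, 2.32, -0.46, 0.32, 2.74])
(0.68, np.float64(0.02), 35, 60, 1, [0.98, 1.1, -1.25, 2.02, -0.05, 0.52, 2.46], [1.46, 0.94, -1.25, 1.64, -0.1, 1.49, 2.74])
(0.64, np.float64(0.02), 35, -60, 1, [-0.5, 0.81, -0.55, 1.77, 1.1, 1.68, -0.48], [0.09, 0.12, -0.59, 2.38, 1.29, 1.19, -0.14])
(0.64, np.float64(0.02), 35, 45, 1, [0.93, 0.86, -1.2, 2.16, -0.19, 0.25, 2.39], [1.55, 0.73, -1.25, 1.82, -0.2, 1.21, 2.74])
(0.56, np.float64(0.039), 35, -45, 1, [-0.37, 0.69, -0.67, 1.94, 1.2, 1.47, -0.45], [0.12, -0.01, -0.61, 2.36, 1.17, 0.94, 0.07])
(0.56, np.float64(0.032), 42, -60, 1, [-0.53, 0.84, -0.55, 1.82, 1.18, 1.72, -0.55], [-0.14, 0.22, -0.55, 2.37, 1.31, 1.35, -0.32])
(0.56, np.float64(0.02), 35, -30, 1, [-0.12, 0.62, -0.9, 2.09, 1.35, 1.29, -0.41], [0.6, -0.18, -0.78, 2.38, 0.88, 0.46, 0.61])
(0.52, np.float64(0.02), 50, -60, 1, [-0.57, 0.87, -0.53, 1.86, 1.27, 1.77, -0.63], [0.12, 0.42, -0.99, 2.38, 1.45, 1.66, -0.48])
(0.52, np.float64(0.02), 50, -60, -1, [-0.47, 0.93, -0.68, 1.86, 1.34, 1.88, 2.49], [0.12, 0.42, -0.99, 2.38, 1.45, 1.66, 2.66])
real	0m23.739s
user	1m25.362s
sys	0m0.108s
```

The hand tilted 45° about the bar axis with lean 35° (s=-1) gives a continuous path with good joint margins. It also stays clear of the scale on the -x,-y side. Going to pregrasp.

```bash
cat >> h.py <<'E'
LEAN,PHI,S=35,45,-1
TY=np.radians(8.2)
E
cat > s1.py <<'E'
from h import *; from kin import *
import sys
par=np.load("par.npy"); A=np.array([.5585,.188,.222])
q=ori2(TY,LEAN,PHI,S); g=tcp_for(A,TY,q); pre=tcp_for(A,TY,q,.11)
jg,e0=solve(par,g,q,np.array([.71,.64,-.86,2.17,-1.05,.41,.02])); jp,e=solve(par,pre,q,jg); print(e0,e,jg.round(2),jp.round(2),pre,q.apply([0,0,1]))
j0=robot.read_state()["joints"]
T=np.linspace(0,1,9)[:,None]; p,r,o=fk(par,j0+(jp-j0)*T)
print(np.c_[p,p-r.apply([0,0,.13]),o[3],o[5]].round(2))
q2=ori2(SY,LEAN,PHI,S); js=np.array([1.15,.75,-.48,1.65,-.42,1.33,.12])
for z in(.24,.27,.30):
  for b in(.05,.1,.15):
    j,e=solve(par,tcp_for([*HOOK,z],SY,q2,b),q2,js); print(z,b,e<1e-3,j.round(2))
# red pot extents
D=np.load("top.npz"); h=cv2.cvtColor(D["img"],cv2.COLOR_RGB2HSV); P=D["P"]; m=(h[...,1]>180)&((h[...,0]<8)|(h[...,0]>172))
n,L,St,C=cv2.connectedComponentsWithStats(m.astype(np.uint8))
for i in range(1,n):
    if St[i,4]>150: print("red",C[i].round(),np.nanmin(P[L==i],0).round(2),np.nanmax(P[L==i],0).round(2))
if "go" in sys.argv:
    robot.move_joints(jp); s=robot.read_state(); print(s["time_s"],s["position"]-pre,s["contact_force"])
E
python3 s1.py
```

```text
6.547876348433263e-10 4.296949396387616e-08 [ 0.71  0.64 -0.86  2.17 -1.05  0.41  0.02] [ 0.88  0.42 -0.8   2.16 -0.93  0.73 -0.08] [0.48672438 0.11486081 0.25599421] [ 0.25578666  0.72692722 -0.63729899]
[[ 0.35  0.07  0.45  0.35  0.07  0.58 -0.09  0.02  0.85  0.39 -0.03  0.79]
 [ 0.36  0.1   0.41  0.37  0.09  0.54 -0.06  0.03  0.85  0.41 -0.04  0.73]
 [ 0.38  0.12  0.37  0.39  0.09  0.5  -0.02  0.04  0.85  0.42 -0.06  0.67]
 [ 0.39  0.13  0.34  0.4   0.09  0.46  0.01  0.04  0.85  0.42 -0.08  0.62]
 [ 0.41  0.14  0.31  0.41  0.09  0.43  0.05  0.03  0.85  0.42 -0.1   0.56]
 [ 0.42  0.15  0.29  0.43  0.08  0.4   0.08  0.    0.85  0.4  -0.13  0.51]
 [ 0.44  0.14  0.27  0.44  0.06  0.37  0.1  -0.03  0.84  0.38 -0.14  0.47]
 [ 0.47  0.13  0.26  0.45  0.04  0.35  0.12 -0.07  0.84  0.35 -0.16  0.43]
 [ 0.49  0.11  0.26  0.45  0.02  0.34  0.12 -0.11  0.83  0.33 -0.17  0.4 ]]
0.24 0.05 True [ 1.18  0.74 -0.47  1.56 -0.41  1.44  0.1 ]
0.24 0.1 True [ 1.2   0.74 -0.45  1.46 -0.4   1.55  0.09]
0.24 0.15 True [ 1.21  0.75 -0.44  1.35 -0.39  1.65  0.07]
0.27 0.05 True [ 1.18  0.7  -0.47  1.55 -0.42  1.48  0.08]
0.27 0.1 True [ 1.2   0.71 -0.46  1.44 -0.41  1.59  0.06]
0.27 0.15 True [ 1.21  0.72 -0.44  1.33 -0.4   1.7   0.05]
0.3 0.05 True [ 1.18  0.67 -0.48  1.53 -0.43  1.53  0.05]
0.3 0.1 True [ 1.2   0.68 -0.46  1.42 -0.42  1.64  0.04]
0.3 0.15 True [ 1.21  0.7  -0.45  1.3  -0.41  1.74  0.02]
red [188. 140.] [0.74 0.17 0.05] [0.85 0.33 0.21]
red [215. 259.] [0.25 0.1  0.05] [0.4  0.22 0.21]
red [138. 283.] [ 0.2   0.37 -0.  ] [0.33 0.5  0.21]
```

```bash
cat > clr.py <<'E'
from h import *; from kin import *
from plan2 import run
# hook frame, handle top at (0,yy,ztop): body box points vs scale tube (r13, z>seat+71) & shank (r2.5 at y-9.5, 0..46)
for lean,phi in((35,45),(40,45),(42,45),(35,35),(40,40),(42,50),(45,55),(42,60),(50,60)):
    q=ori2(0,lean,phi,-1); out=[]
    for a,b in((.038,.0425),(.0425,.038)):
        G=np.stack(np.meshgrid(np.linspace(-a,a,9),np.linspace(-b,b,9),np.linspace(-.054,-.16,9)),-1).reshape(-1,3)
        p=q.apply(G)+[-.049,0,-.024]; c=9
        for yy in np.linspace(0,.09,10):
            r=p+[0,yy,.0455-.003] # top 45 mm above unloaded seat
            t=r[r[:,2]>.060]
            c=min(c,(np.hypot(t[:,0],t[:,1])-.013).min() if len(t) else 9,(np.hypot(r[:,0],r[:,1]+.0095)-.0025).min())
        out.append(round(c,4))
    r=run((lean,phi,-1)); print(lean,phi,out,r[0][:2] if r else None)
E
python3 clr.py
```

```text
35 45 [np.float64(0.0081), np.float64(0.0029)] (1.0, np.float64(0.244))
40 45 [np.float64(0.0138), np.float64(0.0073)] (1.0, np.float64(0.152))
42 45 [np.float64(0.016), np.float64(0.0093)] (1.0, np.float64(0.096))
35 35 [np.float64(0.0113), np.float64(0.0102)] (1.0, np.float64(0.097))
40 40 [np.float64(0.0179), np.float64(0.0113)] (0.0, 9)
42 50 [np.float64(0.0166), np.float64(0.0105)] (1.0, np.float64(0.194))
45 55 [np.float64(0.0151), np.float64(0.0144)] (1.0, np.float64(0.148))
42 60 [np.float64(0.0083), np.float64(0.005)] (1.0, np.float64(0.207))
50 60 [np.float64(0.0146), np.float64(0.0151)] (1.0, np.float64(0.085))
```

```bash
sed -i 's/^LEAN,PHI,S=.*/LEAN,PHI,S=45,55,-1/' h.py; sed -i 's/js=np.array(.*/js=np.array([1.25,.9,-.6,1.55,-.4,1.4,.1])/; s/np.array(\[.71,.64,-.86,2.17,-1.05,.41,.02\])/np.array([.9,.95,-1.0,2.13,-.97,.45,.2])/' s1.py
python3 s1.py go | grep -v red && python3 - <<'E'
from h import *
c=cam("scene"); i=cv2.resize(c["img"][90:300,200:400],(700,600),interpolation=cv2.INTER_CUBIC); 
t=cam("top"); k=cv2.resize(t["img"][130:280,150:350],(640,480),interpolation=cv2.INTER_CUBIC)
cv2.imwrite("pics/pre.png",np.hstack([cv2.resize(i,(400,400)),cv2.resize(k,(400,400))])[:,:,::-1])
E
```

```text
1.3297229745661475e-08 4.477090859123455e-08 [ 0.93  0.94 -1.04  2.15 -1.    0.41  0.21] [ 1.11  0.75 -0.97  2.15 -0.87  0.71  0.11] [0.48621375 0.10255716 0.23749855] [ 0.26139791  0.86213207 -0.43405003]
[[ 0.35  0.07  0.45  0.35  0.07  0.58 -0.09  0.02  0.85  0.39 -0.03  0.79]
 [ 0.37  0.09  0.39  0.38  0.08  0.52 -0.04  0.04  0.85  0.42 -0.04  0.72]
 [ 0.38  0.11  0.34  0.4   0.08  0.47  0.02  0.04  0.85  0.44 -0.06  0.64]
 [ 0.39  0.12  0.29  0.42  0.08  0.41  0.07  0.02  0.85  0.45 -0.1   0.57]
 [ 0.4   0.13  0.26  0.43  0.07  0.37  0.12 -0.01  0.84  0.44 -0.13  0.49]
 [ 0.42  0.13  0.23  0.43  0.05  0.33  0.15 -0.06  0.83  0.42 -0.16  0.43]
 [ 0.44  0.13  0.22  0.44  0.04  0.31  0.17 -0.13  0.81  0.39 -0.18  0.38]
 [ 0.46  0.12  0.22  0.45  0.02  0.3   0.17 -0.2   0.78  0.35 -0.19  0.34]
 [ 0.49  0.1   0.24  0.45 -0.01  0.29  0.15 -0.27  0.75  0.32 -0.2   0.31]]
0.24 0.05 True [ 1.27  0.94 -0.6   1.44 -0.39  1.59  0.09]
0.24 0.1 True [ 1.28  0.96 -0.59  1.33 -0.38  1.69  0.08]
0.24 0.15 True [ 1.29  0.98 -0.57  1.2  -0.38  1.8   0.06]
0.27 0.05 True [ 1.28  0.9  -0.61  1.44 -0.41  1.62  0.07]
0.27 0.1 True [ 1.29  0.92 -0.6   1.32 -0.4   1.73  0.05]
0.27 0.15 True [ 1.29  0.95 -0.58  1.19 -0.39  1.84  0.03]
0.3 0.05 True [ 1.28  0.86 -0.62  1.43 -0.43  1.65  0.04]
0.3 0.1 True [ 1.29  0.89 -0.61  1.31 -0.42  1.76  0.02]
0.3 0.15 True [ 1.29  0.92 -0.59  1.17 -0.41  1.87 -0.  ]
4.7083 [4.54894985e-05 3.19145036e-04 1.79131285e-04] [ 0.25169204 -0.70825099 -0.48000668]
```

View pics/pre.png

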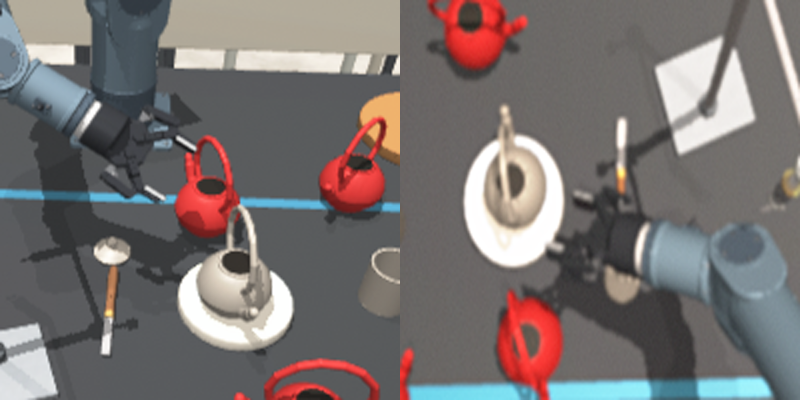

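The approach is aligned with the handle. Before grasping, I'll check numerically which end has the spout.

```bash
python3 - <<'E'
from h import *
for n in("scene","top"):
    D=np.load(n+".npz");P=D["P"];h=cv2.cvtColor(D["img"],cv2.COLOR_RGB2HSV)
    l=R.from_euler("z",-TY).apply((P-[.5585,.188,.025]).reshape(-1,3)).reshape(P.shape)
    for nm,m in(("+x",(l[...,0]>.068)&(l[...,0]<.13)),("-x",(l[...,0]<-.068)&(l[...,0]>-.13))):
        m=m&(abs(l[...,1])<.04)&(l[...,2]>.02)&(l[...,2]<.2)&(h[...,1]<120)
        print(n,nm,m.sum(),np.round(l[m][::max(1,m.sum()//10)],3).tolist())
    m=(abs(l[...,0])<.014)&(abs(l[...,1])<.03)&(l[...,2]>.18)&(l[...,2]<.215); print("top y",np.median(l[m],0))
    m=(l[...,0]<-.04)&(l[...,0]>-.058)&(abs(l[...,1])<.03)&(l[...,2]>.15)&(l[...,2]<.2); print("shoulder",np.median(l[m],0),m.sum())
E
```

```text
scene +x 58 [[0.069, 0.004, 0.145], [0.07, 0.002, 0.133], [0.094, 0.001, 0.104], [0.095, -0.002, 0.101], [0.084, -0.005, 0.083], [0.099, 0.003, 0.101], [0.09, -0.004, 0.086], [0.103, 0.004, 0.102], [0.096, -0.003, 0.088], [0.075, -0.005, 0.057], [0.096, 0.0, 0.084], [0.089, -0.002, 0.07]]
scene -x 2 [[-0.07, -0.001, 0.14], [-0.069, -0.002, 0.119]]
top y [0.00022888 0.00083497 0.20143518]
shoulder [-0.04721672 -0.0006643   0.17666117] 11
top +x 45 [[0.105, -0.003, 0.099], [0.101, -0.006, 0.095], [0.097, -0.006, 0.097], [0.092, -0.006, 0.104], [0.091, -0.004, 0.094], [0.088, -0.0, 0.093], [0.085, 0.005, 0.089], [0.083, -0.01, 0.088], [0.081, -0.009, 0.082], [0.079, -0.01, 0.07], [0.073, -0.002, 0.069], [0.069, -0.008, 0.066]]
top -x 6 [[-0.069, -0.001, 0.15], [-0.069, -0.004, 0.145], [-0.07, 0.004, 0.14], [-0.071, 0.001, 0.142], [-0.071, -0.003, 0.14], [-0.07, -0.004, 0.125]]
top y [-0.00245144 -0.00123584  0.20080694]
shoulder [-0.04996437 -0.00088098  0.18107062] 20
```

The spout is at +x and the pose agrees to about 1–2 mm. Grasp and lift.

```bash
cat > look.py <<'E'
from h import *
def pot(cx,cy,yaw,ztop):
    """handle points in the assumed upright pot frame (both cams)"""
    for n in("scene","top"):
        c=cam(n);P=pts(c);h=cv2.cvtColor(c["img"],cv2.COLOR_RGB2HSV)
        l=R.from_euler("z",-yaw).apply((P-[cx,cy,ztop-.197]).reshape(-1,3)).reshape(P.shape)
        np.savez("l_"+n+".npz",img=c["img"],P=P,l=l)
        m=(h[...,1]<110)&(h[...,2]>60)&(abs(l[...,1])<.035)&(l[...,2]>.13)&(l[...,2]<.22)&(l[...,0]>-.03)&(l[...,0]<.085)
        q=l[m]; q=q[np.argsort(q[:,0])]; print(n,len(q),np.round(q[::max(1,len(q)//12)],3).tolist())
        m=(h[...,1]<110)&(abs(l[...,1])<.05)&(l[...,0]>.075)&(l[...,0]<.13)&(l[...,2]>.0)&(l[...,2]<.13); print("  spout",m.sum(),np.nanmedian(l[m],0).round(3))
E
python3 - <<'E'
from h import *; from look import pot
A=np.array([.5585,.188,.222]); q=ori2(TY,LEAN,PHI,S); g=tcp_for(A,TY,q)
robot.move_l(g,q.as_quat(),rate=.1); s=robot.read_state(); print(s["time_s"],s["joints"].round(2),s["contact_force"])
robot.gripper_close(); s=robot.read_state(); print(s["gripper_width"],s["grasp_force"],s["contact_force"],s["torque"])
f0=s["contact_force"]
robot.move_l(g+[0,0,.03],rate=.05); robot.hold(.3); s=robot.read_state(); print(s["contact_force"]-f0)
robot.move_l(g+[0,0,.13],rate=.1); robot.hold(.3); s=robot.read_state(); print(s["time_s"],s["contact_force"],s["contact_force"]-f0,s["torque"],s["gripper_width"])
pot(.5585,.188,TY,.352)
D=np.load("l_scene.npz")["img"]; cv2.imwrite("pics/lift.png",cv2.resize(D[90:300,200:400],(560,588),interpolation=cv2.INTER_CUBIC)[:,:,::-1])
E
```

```text
6.0583 [ 0.93  0.94 -1.04  2.15 -0.99  0.41  0.21] [-0.99062407 -0.1045616  -0.20012734]
0.008978004766587907 58.455381989479065 [-3.0840963  -1.30815501  7.21285159] [0.15767452 0.38263784 0.45950074]
[ 3.13221668  0.83672747 -8.8703236 ]
9.25 [-0.54408743 -0.64971471 -2.25521004] [ 2.54000887  0.6584403  -9.46806163] [-1.36254647  0.48697609  0.03866775] 0.008756572098656983
scene 186 [[-0.03, 0.003, 0.166], [-0.013, 0.001, 0.2], [0.003, 0.002, 0.203], [0.016, -0.002, 0.203], [0.024, -0.0, 0.199], [0.032, 0.001, 0.192], [0.042, -0.003, 0.187], [0.047, -0.001, 0.182], [0.054, -0.004, 0.17], [0.06, -0.004, 0.144], [0.064, -0.003, 0.152], [0.066, 0.0, 0.142], [0.068, 0.003, 0.141]]
  spout 66 [ 0.095 -0.004  0.087]
top 99 [[-0.03, -0.005, 0.166], [-0.025, 0.001, 0.199], [-0.017, -0.006, 0.2], [-0.011, -0.004, 0.203], [-0.004, -0.005, 0.199], [0.004, 0.004, 0.199], [0.009, 0.002, 0.201], [0.017, 0.002, 0.197], [0.026, -0.002, 0.196], [0.036, -0.003, 0.193], [0.044, -0.006, 0.185], [0.055, 0.002, 0.17], [0.062, -0.006, 0.133]]
  spout 50 [ 0.088 -0.005  0.091]
```

View pics/lift.png

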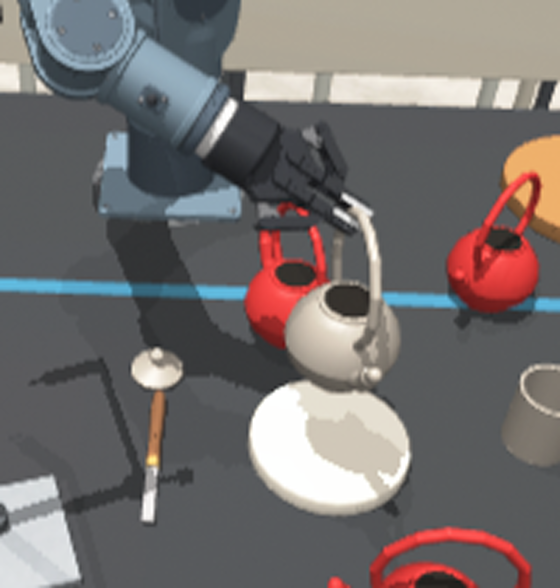

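The pot hangs level in the fingers: the handle points match the upright model within about 3 mm, and the bat is clear. Carry it to the stand-off beside the hook, sample the force noise and compare handle and hook.

```bash
cat > fz.py <<'E'
from h import *
def fs(n=12,dt=.03):
    F=[]
    for _ in range(n): robot.hold(dt); F.append(robot.read_state()["contact_force"])
    F=np.array(F); return F.mean(0).round(3),F.std(0).round(3)
E
python3 - <<'E'
from h import *; from look import pot; from fz import fs
print(fs())
q=ori2(SY,LEAN,PHI,S); C=np.r_[HOOK,0]+rz(SY,[0,.06,.342])
robot.move_l(tcp_for(C,SY,q),q.as_quat(),rate=.12); robot.hold(.5)
print(fs()); s=robot.read_state(); print(s["time_s"],s["joints"].round(2),s["position"]-tcp_for(C,SY,q))
pot(C[0],C[1],SY,C[2])
for n in("scene","top"):
    D=np.load("l_"+n+".npz"); P=D["P"]; l=R.from_euler("z",-SY).apply((P-[*HOOK,.3]).reshape(-1,3)).reshape(P.shape)
    m=(l[...,2]>-.02)&(l[...,2]<.06)&(abs(l[...,0])<.012)&(abs(l[...,1])<.025)
    print("hook in seat frame",n,np.round(l[m],3).tolist())
    m=(l[...,2]>.09)&(l[...,2]<.27)&(np.hypot(l[...,0],l[...,1])<.03); print("tube",m.sum(),l[m].min(0).round(3),l[m].max(0).round(3))
a,b=np.load("l_scene.npz")["img"][110:230,140:260],np.load("l_top.npz")["img"][140:240,300:400]
cv2.imwrite("pics/app.png",np.hstack([cv2.resize(i,(400,400),interpolation=cv2.INTER_CUBIC) for i in(a,b)])[:,:,::-1])
E
```

```text
(array([-0.081, -0.358, -2.091]), array([0.522, 0.353, 0.561]))
(array([ 0.077, -0.031, -2.261]), array([0.379, 0.316, 0.697]))
14.0417 [ 1.36  0.76 -0.79  1.68 -0.45  1.49 -0.01] [-3.34003228e-06 -2.37426614e-05 -6.25092116e-06]
scene 150 [[-0.028, 0.006, 0.194], [-0.008, 0.004, 0.201], [0.01, -0.002, 0.2], [0.021, 0.002, 0.2], [0.03, 0.005, 0.192], [0.039, 0.006, 0.188], [0.046, -0.001, 0.18], [0.051, 0.001, 0.18], [0.055, -0.001, 0.166], [0.062, 0.003, 0.163], [0.065, -0.001, 0.151], [0.068, -0.002, 0.143], [0.07, 0.0, 0.141]]
  spout 50 [ 0.096 -0.     0.087]
top 112 [[-0.029, -0.004, 0.194], [-0.023, -0.002, 0.199], [-0.015, -0.005, 0.202], [-0.008, -0.004, 0.202], [0.0, -0.001, 0.199], [0.007, 0.003, 0.201], [0.015, -0.002, 0.206], [0.023, 0.001, 0.2], [0.031, 0.004, 0.198], [0.039, -0.003, 0.194], [0.049, -0.002, 0.179], [0.058, 0.0, 0.167], [0.065, -0.003, 0.162]]
  spout 48 [ 0.087 -0.001  0.091]
hook in seat frame scene [[-0.003, -0.008, 0.048], [-0.0, -0.009, 0.047], [-0.001, -0.009, 0.043], [-0.0, -0.006, 0.043], [0.001, -0.01, 0.041], [0.002, -0.007, 0.041], [0.003, -0.01, 0.038], [0.003, -0.007, 0.038], [-0.001, -0.011, 0.032], [0.002, -0.008, 0.034], [0.0, -0.011, 0.03], [0.002, -0.008, 0.031], [0.003, -0.009, 0.028], [0.002, -0.009, 0.024], [0.001, -0.006, 0.022], [0.001, -0.01, 0.02], [-0.0, -0.007, 0.018], [0.001, -0.01, 0.016], [0.004, -0.007, 0.018], [0.003, -0.011, 0.014], [0.004, -0.008, 0.014], [-0.001, -0.011, 0.008], [0.0, -0.008, 0.008], [0.004, -0.009, 0.007]]
tube 88 [-0.002 -0.014  0.091] [0.012 0.011 0.27 ]
hook in seat frame top [[0.003, 0.001, -0.002], [0.002, -0.001, -0.001], [0.001, -0.004, 0.001], [-0.0, -0.007, 0.003], [0.001, 0.011, 0.012], [-0.0, 0.01, 0.02], [-0.001, 0.004, 0.008], [-0.001, 0.0, 0.002], [-0.002, -0.004, -0.003]]
tube 147 [-0.012 -0.012  0.092] [0.012 0.01  0.27 ]
```

View pics/app.png

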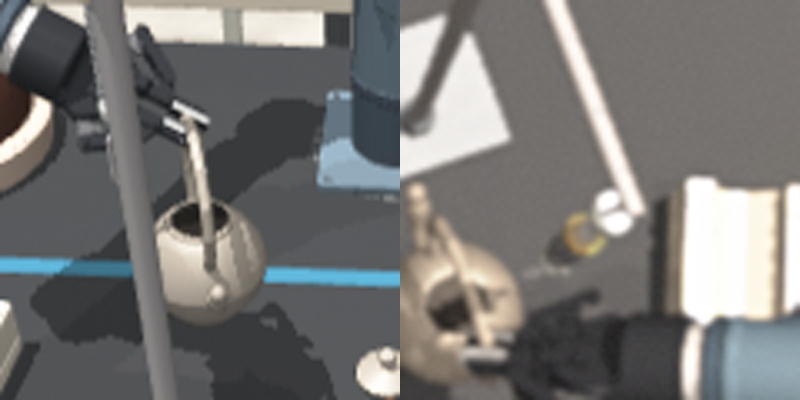

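Handle and hook agree with the model to about 1 mm. In the crop the pot is at (210,240) beside the column, and the hook at (545,270) on the right is clear of it. Move it over the hook and lower it into the mouth, just above the seat.

```bash
cat > low.py <<'E'
from h import *; from fz import fs
q=ori2(SY,LEAN,PHI,S)
def top(y,z): return tcp_for(np.r_[HOOK,0]+rz(SY,[0,y,z]),SY,q)
E
python3 - <<'E'
from low import *
robot.move_l(top(.0015,.342),rate=.05); robot.hold(.3); print(fs(30))
for z in(.325,.312): robot.move_l(top(.0015,z),rate=.03); robot.hold(.2); print(z,fs(20))
s=robot.read_state(); print(s["time_s"],s["gripper_width"])
E
```

```text
(array([ 0.065,  0.016, -2.234]), array([0.399, 0.534, 0.487]))
0.325 (array([ 0.111, -0.163, -2.105]), array([0.36 , 0.479, 0.428]))
0.312 (array([-0.179, -0.038, -2.227]), array([0.463, 0.391, 0.597]))
19.7917 0.00905183485138509
```

W ≈ 2.19 N, so the draw should be about 20 mm. Ease it down slowly in steps.

```bash
python3 - <<'E'
from low import *
Z=[];F=[]
for z in(.304,.299,.294,.290):
    robot.move_l(top(.0015,z),rate=.015); robot.hold(.5); f=fs(25); Z.append(z);F.append(f[0][2]); print(z,f[0],robot.read_state()["time_s"])
k,b=np.polyfit(Z[1:],F[1:],1); print("slope",k,"zero at",-b/k)
from look import *
for n in("scene","top"):
    c=cam(n); np.savez("l_"+n+".npz",img=c["img"],P=pts(c))
a,b=np.load("l_scene.npz")["img"][90:210,130:250],np.load("l_top.npz")["img"][140:240,300:400]
cv2.imwrite("pics/low.png",np.hstack([cv2.resize(i,(400,400),interpolation=cv2.INTER_CUBIC) for i in(a,b)])[:,:,::-1])
E
```

```text
0.304 [-0.061 -0.062 -1.873] 21.8083
0.299 [ 0.256 -0.002 -1.443] 23.625
0.294 [ 0.095 -0.107 -0.79 ] 25.4417
0.29 [-0.02  -0.023 -0.21 ] 27.1917
slope -136.73770491803265 zero at 0.288377892339048
```

View pics/low.png

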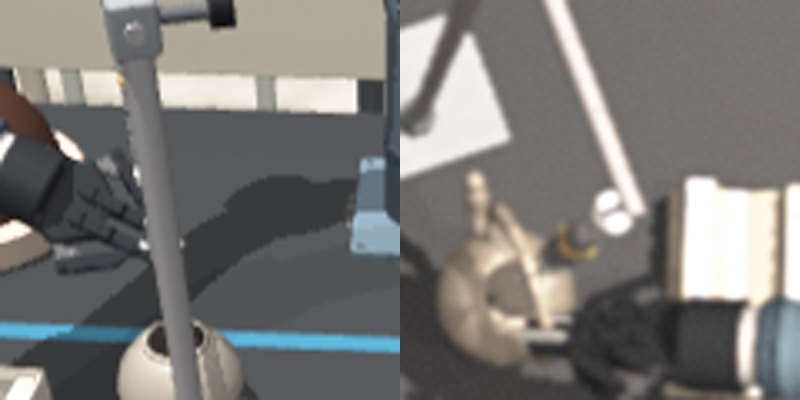

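The scale has taken nearly all the weight: F ≈ -0.2 N, falling at about the spring rate. Lower the last 2 mm, settle, release and back off.

```bash
python3 - <<'E'
from low import *
robot.move_l(top(.0015,.288),rate=.01); robot.hold(.5); print(fs(25))
robot.ungrasp(); s=robot.read_state(); print(s["time_s"],s["gripper_width"],s["contact_force"])
robot.hold(.5); p=np.array(robot.read_state()["position"])
robot.move_l(p-q.apply([0,0,.10]),rate=.05); robot.hold(5); print(robot.read_state()["time_s"],fs(10))
L={}
for k in range(2):
    for n in("scene","top"):
        c=cam(n);P=pts(c);l=R.from_euler("z",-SY).apply((P-[*HOOK,.3]).reshape(-1,3)).reshape(P.shape);h=cv2.cvtColor(c["img"],cv2.COLOR_RGB2HSV)
        m=(h[...,1]<110)&(abs(l[...,1])<.03)&(abs(l[...,0])<.075)&(l[...,2]>-.08)&(l[...,2]<.0); print(n,m.sum(),np.nanmean(l[m],0).round(4),l[m].max(0).round(3))
        L[n]=c["img"]
    robot.hold(1)
a,b=L["scene"][90:230,120:260],L["top"][140:240,300:400]
cv2.imwrite("pics/end.png",np.hstack([cv2.resize(i,(400,400),interpolation=cv2.INTER_CUBIC) for i in(a,b)])[:,:,::-1])
E
```

```text
(array([ 0.067,  0.001, -0.317]), array([0.505, 0.457, 0.54 ]))
29.7 0.08592592613236583 [ 0.5507139   0.29965068 -0.33379467]
37.35 (array([0.066, 0.155, 0.077]), array([0.514, 0.369, 0.607]))
scene 8 [ 0.0017 -0.0091 -0.0093] [ 0.003 -0.007 -0.002]
top 159 [-0.0036 -0.002  -0.0251] [ 0.07   0.012 -0.   ]
scene 8 [ 0.0019 -0.0091 -0.0091] [ 0.004 -0.007 -0.002]
top 162 [-0.0033 -0.002  -0.0253] [ 0.07   0.012 -0.001]
```

View pics/end.png

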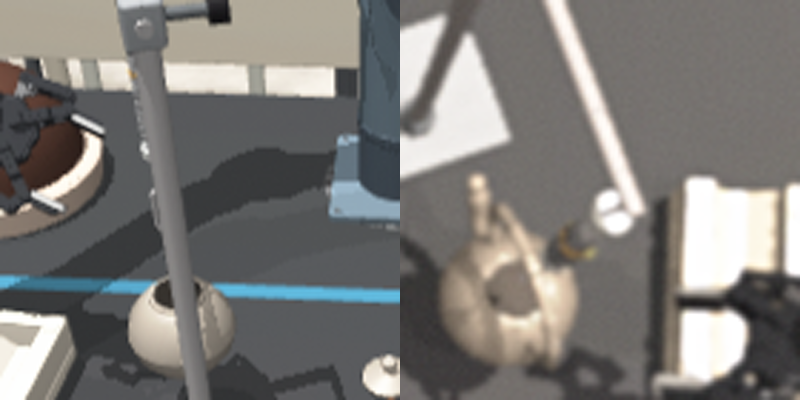

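The pot hangs upright and still in the hook, the hand is clear, and two looks a second apart agree within 0.3 mm. Let it settle a little longer, then hand in.

```bash
python3 - <<'E'
from h import *
robot.hold(10); print(robot.read_state()["time_s"]); print(robot.job_done())
E
```

```text
49.8833
the job is handed in; nothing more can be done
None
```

The grey teapot was hung by the top of its handle on the scale hook, weight eased on before I let go, and it was still when I handed in at about 50 s; it weighs roughly 0.22 kg by wrist force, and no verdict was returned.

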